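# Load the sample jars of nuts into the carrying tray by colour

## Robot

A 6-joint arm with a two-finger parallel gripper is mounted at the origin on the work surface. World frame = base frame: x ahead of the robot, y to its left, z up, the work surface at z = 0. Lengths are in m, angles in rad, forces in N, time in s.
With the tool pointing down it reaches from about 0.25 to 0.725 m from the base axis. Payload 4 kg.
Tool frame: the origin (TCP) lies between the finger pads; the fingertips stand 8 mm ahead of it and the grasp point (between the pads) lies 11 mm behind it (bot.tip_reach is the distance from the TCP to the fingertips, in m); z points along the fingers, y is the line along which they close (so a half turn about z gives the same grasp; the last joint's range is limited). The gripper opens to 85 mm and grips with 20 to 120 N. Pads are 22 mm wide; open, the fingers measure 114 mm over their backs; the gripper's body (76 mm by 85 mm) begins 54 mm behind the grasp point. The pads swing forward as they close: fully open they stand 13 mm farther back than shut.
Start: joints at [1.278, 0.241, 0.005, 1.335, 0, 1.571], TCP at [0.144, 0.479, 0.239] pointing down, gripper open.
Joint ranges: [-2.72, 2.72], [-1.05, 1.87], [-1.09, 1.28], [-1.99, 2.15], [-1.42, 1.44], [-3.14, 3.14]. Speed limits (rad/s): [2.79, 2.79, 3.14, 3.14, 3.14, 3.14].

## Interface

Orientations are given as a unit quaternion [x, y, z, w].
In Python, from workcell import bot gives the robot as it stands.
- The arm moves only by the tool move_arm, never from a script. Its argument "deltas" is a list of rows, each a list of 7 numbers: the opening, from 0 (shut) to 1 (fully open), then the shift along the tool's x, y, z in mm, then the turn, a rotation vector about the tool's x, y, z in degrees. In form: [[gripper, tx, ty, tz, ax, ay, az], ...]. A call has 1 to 10 rows; each row shifts and turns the commanded pose from where the row before left it, along the tool's axes as they then stand; what a row does not reach is not made up. A row lasts 1/12 s, in which the tool goes at most 41.7 mm and 7.16 degrees, less where a joint would pass 70% of its speed; a pose out of reach is approached as far as the arm can. A call is refused whole if a number of a shift passes 41.7 or a number of a turn 7.16, either way. A call with a gripper value outside its range is refused whole. The fingers move at their own pace and stop on an object; the grip force is fixed at half the most. Time passes only in rows, so rows that do not move let the fingers close. It gives the time, the measured TCP pose, the force, the opening and the grip force at its end, in the units of the state.
- bot.get_obs(): the state, without advancing time (a new reading comes with each control period).
- bot.camera(name): name is "scene" or "top" or "wrist"; returns the picture (384x512x3 uint8, blue, green, red); there is no depth.
- bot.calibration(name): a dict with "K" (3x3 intrinsics, pixels), "dist_coeffs" ([k1, k2, p1, p2, k3] as OpenCV has them; the pictures are not rectified), "position" and "orientation" of the camera in the world. Camera axes: x right, y down, z forward; pixel columns grow to the right and rows downward; lengths in m; the calibration is good to about 2 mm. A picture is of the moment at which its call begins: read the wrist's pose just before it. calibration takes no time and is no camera call; for the wrist camera it gives the pose at the moment of the call.
- bot.job_done(): hands the job in; it is judged then, once.
Trained networks look in the newest picture that a camera, given by its name, has taken for a name from the list of things; names that differ only in an ending like _2 or _b are one class to them, and where a whole thing is asked for, a point or a joint stands for the part that bears it (a point fixed in the world has none). Each returns a list of dicts, best first, with "conf" (0 to 1); they miss things now and then, are a little off and sometimes report something else, mostly with a low value. They report only what shows in the picture. A call takes as long as a camera call. They do not tell look-alikes from the thing itself.
- bot.outline_of(query, camera): "pixels" (384x512 bool, what is visible of it) and "rect" ([left, top, width, height] in pixels, round what is visible of it).
The state is a dict: "clock": time; "joint_pos": joint angles; "joint_vel": joint speeds; "tau": joint torques, N m; "eef_pos": TCP position; "tool_rot": TCP orientation; "ft_force": force on the tool from outside, world axes, zero at the start; "ft_torque": the same for the moment, N m; "grip_width": finger opening in m; "grasp_force": force on a finger pad.
Only numpy, scipy, OpenCV 4.12 (cv2) and the standard library are available. Lean on these libraries where they do the work, as an engineer would, in place of code of your own. Each camera call takes 0.05 s, during which the arm holds its last target. There are 200 camera calls.

## Task

Move the four glass jars of nut samples, one after another, from the dark wooden bench rack to the white carrying tray, so that the row there follows the colours of the tray's pads: each jar stands upright on the floor of the compartment whose pad matches its lid. The jars are glass, so set them down gently and never drop or throw one, and leave the mug and the cleaver where they are.

Things in the scene. Friction and masses are not known exactly. Their poses are not given: they have to be found in the camera images.
- jar_red_center (a point): Clear glass jar of nuts with a red lid, 50 mm diameter, 90 mm high (lid 47 mm wide, top 18 mm), about 0.2 kg. The point is its centre, 45 mm above its underside; z up, yaw means nothing. Jars start upright in the dark wooden bench rack, one per compartment in any order, within 4 mm of its middle; their line shows the direction of the row.
- jar_yellow_center (a point): Clear glass jar of nuts with a yellow lid, 50 mm diameter, 90 mm high (lid 47 mm wide, top 18 mm), about 0.2 kg. The point is its centre, 45 mm above its underside; z up, yaw means nothing. Bench rack: fixed, dark wood, 88 x 328 x 30 mm high, floor 8 mm above the table, four compartments in a straight row.
- jar_blue_center (a point): Clear glass jar of nuts with a blue lid, 50 mm diameter, 90 mm high (lid 47 mm wide, top 18 mm), about 0.2 kg. The point is its centre, 45 mm above its underside; z up, yaw means nothing. Compartments of rack and tray: 72 mm square inside, 80 mm pitch, walls 8 mm thick, wall tops 30 mm above the table.
- jar_green_center (a point): Clear glass jar of nuts with a green lid, 50 mm diameter, 90 mm high (lid 47 mm wide, top 18 mm), about 0.2 kg. The point is its centre, 45 mm above its underside; z up, yaw means nothing. Which of rack and tray is nearer to the robot varies.
- pad_red: Red square pad, 70 x 70 x 3 mm, fixed on the floor of one compartment of the white carrying tray. Origin: centre of its underside, 8 mm above the table (its top 11 mm). y axis along the row of compartments, x across it, z up. Carrying tray: white, fixed, same sizes as the bench rack.
- pad_yellow: Yellow square pad, 70 x 70 x 3 mm, fixed on the floor of one compartment of the white carrying tray. Origin: centre of its underside, 8 mm above the table (its top 11 mm). y axis along the row of compartments, x across it, z up. The order of the colours in the tray varies.
- pad_blue: Blue square pad, 70 x 70 x 3 mm, fixed on the floor of one compartment of the white carrying tray. Origin: centre of its underside, 8 mm above the table (its top 11 mm). y axis along the row of compartments, x across it, z up.
- pad_green: Green square pad, 70 x 70 x 3 mm, fixed on the floor of one compartment of the white carrying tray. Origin: centre of its underside, 8 mm above the table (its top 11 mm). y axis along the row of compartments, x across it, z up.
- mug_center (a point): White ceramic mug standing beside the work, 76 mm in diameter, 85 mm high; the point is on its axis, half-way up; its handle is at +y. To be left alone.
- cleaver_mid (a point): Short cleaver lying flat on the table, 280 mm long along its x axis, blade 45 mm wide, at most 22 mm high; the point is at mid-thickness, 5 mm short of its middle, where blade meets handle (handle to -x). To be left alone.
Not all that is in view belongs to the job. What is shaped like the part that bears jar_red_center but orange is not meant.

How it is judged:
At the end, for the whole second after the job is handed in: Every jar stands upright (within 0.1 rad) and at rest on the pad of its lid's colour, its axis within 18 mm of the pad's centre and its underside down on the pad (within 5 mm) (horizontal distance between jar_red_center and pad_red below 0.018 m and z of jar_red_center in the frame of pad_red between 0.043 and 0.053 m and angle between each of jar_red_center, jar_yellow_center, jar_blue_center, jar_green_center's own z axis and vertical below 0.1 rad and linear speed of each of jar_red, jar_yellow, jar_blue, jar_green below 0.02 m/s and horizontal distance between jar_yellow_center and pad_yellow below 0.018 m and z of jar_yellow_center in the frame of pad_yellow between 0.043 and 0.053 m and horizontal distance between jar_blue_center and pad_blue below 0.018 m and z of jar_blue_center in the frame of pad_blue between 0.043 and 0.053 m and horizontal distance between jar_green_center and pad_green below 0.018 m and z of jar_green_center in the frame of pad_green between 0.043 and 0.053 m); the robot touches nothing.
It fails at once if a jar is dropped, thrown or knocked: it moves faster than 0.65 m/s while the fingers do not touch it (a fall of about 20 mm) ((contact force between the fingers and jar_red below 0.05 N and linear speed of jar_red above 0.65 m/s) or (contact force between the fingers and jar_yellow below 0.05 N and linear speed of jar_yellow above 0.65 m/s) or (contact force between the fingers and jar_blue below 0.05 N and linear speed of jar_blue above 0.65 m/s) or (contact force between the fingers and jar_green below 0.05 N and linear speed of jar_green above 0.65 m/s)).
It fails at once if the mug or the cleaver is moved by more than 25 mm (distance of any of mug_center, cleaver_mid from where it was at the start of the episode above 0.025 m).
It also fails if it takes over 109 s, if anything falls off the work surface, if the arm or the gripper's body presses on something with over 40 N, if the wrist force passes 120 N, or if a joint passes its speed limit or range.

## Working session

There is one attempt and no reset: what is moved stays moved. The work goes in short steps, Python scripts to look and compute and a tool call to move; the robot and the scene stay as the last step left them, time stands still between calls to the robot, and variables do not carry over. Pictures are saved under pics/ and viewed, at most 14 in all, crops included, and the job is handed in when it is done.

Besides the shell and the picture viewer there is one more tool, called after "Emit:" as name(argument=value, ...), one argument or row to a line, values as JSON. move_arm: Moves the arm, as the interface text tells. Its arguments: {"type":"object","properties":{"deltas":{"type":"array","items":{"type":"array","items":{"type":"number"}}}},"required":["deltas"]}

```bash
mkdir -p pics
python3 - <<'E'
from workcell import bot
import cv2,numpy as np
for n in("scene","top"):
    im=bot.camera(n); cv2.imwrite(f"pics/{n}1.png",im)
    c=bot.calibration(n); print(n,c)
o=bot.get_obs(); print(o)
E
```

```text
scene {'K': array([[393.63057341,   0.        , 256.04051072],
       [  0.        , 393.63057341, 194.82321969],
       [  0.        ,   0.        ,   1.        ]]), 'dist_coeffs': array([-0.05864315,  0.        ,  0.        ,  0.        ,  0.        ]), 'position': array([0.97824443, 0.4871755 , 0.89777226]), 'orientation': array([ 0.31900498,  0.89084939, -0.30219929, -0.11532032])}
top {'K': array([[442.75264735,   0.        , 249.75210079],
       [  0.        , 442.75264735, 191.68629808],
       [  0.        ,   0.        ,   1.        ]]), 'dist_coeffs': array([-0.05851121,  0.        ,  0.        ,  0.        ,  0.        ]), 'position': array([ 0.29855109, -0.01549095,  1.29975266]), 'orientation': array([ 0.72904058, -0.67594213,  0.07520925, -0.07710796])}
{'clock': 0.1, 'joint_pos': array([ 1.27799693e+00,  2.41340200e-01,  3.84362860e-03,  1.33521822e+00,
       -1.01284268e-05,  1.57081079e+00]), 'joint_vel': array([-0.00082872, -0.00160091,  0.00428143, -0.00154555, -0.00267271,
       -0.00019522]), 'tau': array([ 3.20458412e-04, -3.73137653e+01,  2.53010452e+01,  1.08336448e-02,
        5.63916512e-05,  8.76373321e-06]), 'eef_pos': array([0.1441565 , 0.47817772, 0.23849485]), 'tool_rot': array([ 1.45884379e-01,  9.89301182e-01, -9.49710450e-04, -1.34913253e-04]), 'ft_force': array([-0.84465666,  0.37379007, -0.4515837 ]), 'ft_torque': array([ 0.0432126 , -0.03257831,  0.00155399]), 'grasp_force': 0.0, 'grip_width': 0.08528642073823374}
```

View pics/top1.png

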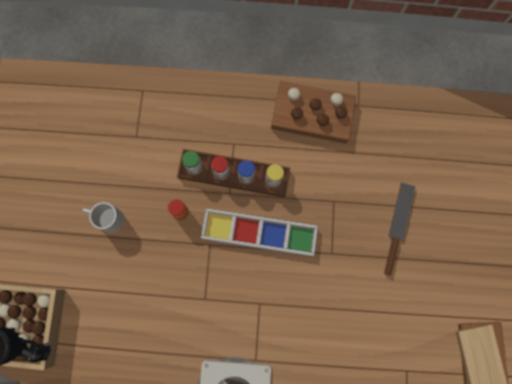

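View pics/scene1.png

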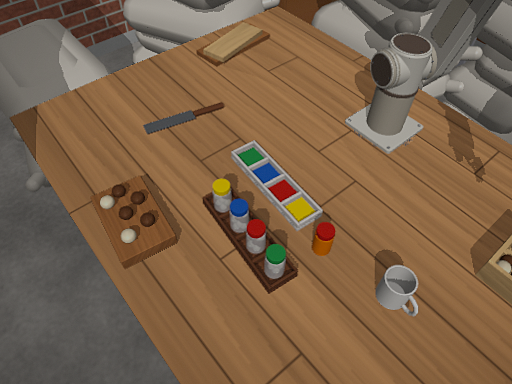

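The top view shows the rack with its lids: green (191,159), red (220,165), blue (247,170), yellow (275,174). The tray pads are yellow (220,228), red (247,231), blue (273,235) and green (302,239). The orange decoy is at (178,209), the mug at (105,217) and the cleaver at (400,225).

```bash
cat > h.py <<'E'
from workcell import bot
import cv2,numpy as np
from scipy.spatial.transform import Rotation as R
def ray(cam,px,z):
    c=bot.calibration(cam)
    u=cv2.undistortPoints(np.array([[px]],float),c["K"],c["dist_coeffs"])[0,0]
    d=R.from_quat(c["orientation"]).apply([u[0],u[1],1]); p=c["position"]
    return p+d*(z-p[2])/d[2]
HUE={"red":0,"yellow":28,"blue":113,"green":65}
def colmask(im,col,mask):
    h=cv2.cvtColor(im,cv2.COLOR_BGR2HSV).astype(int)
    d=abs(h[...,0]-HUE[col]); d=np.minimum(d,180-d)
    return mask&(d<10)&(h[...,1]>140)&(h[...,2]>60)
E
python3 - <<'E'
from h import *
for cam in("top","scene"):
    im=bot.camera(cam)
    for col in HUE:
        for q,z in((f"pad_{col}",.011),(f"jar_{col}_center",.089)):
            for r in bot.outline_of(q,cam)[:2]:
                m=r["pixels"]; cm=colmask(im,col,m)
                ys,xs=np.nonzero(m if q[0]=="p" else cm)
                if len(xs)<5: print(cam,q,"few",r["rect"],r["conf"]);continue
                # mask extents centre
                c=(xs.mean(),ys.mean())
                print(cam,q,round(r["conf"],2),r["rect"],len(xs),np.round(c,1),np.round(ray(cam,c,z),4))
E
```

```text
top pad_red 0.88 [232.3, 218.2, 25.4, 25.6] 579 [245.4 230. ] [0.4655 0.0029 0.011 ]
top pad_red 0.24 [212.3, 156.5, 17.7, 22.5] 373 [219.8 167.2] [0.6492 0.0944 0.011 ]
top jar_red_center 0.91 [166.4, 197.1, 23.7, 26.5] 240 [176.1 207.3] [0.5038 0.1986 0.089 ]
top jar_red_center 0.75 [212.6, 154.8, 15.5, 24.2] 206 [219.1 163.6] [0.6383 0.0907 0.089 ]
top pad_yellow 0.59 [204.3, 213.2, 26.7, 27.9] 591 [218.8 225.8] [0.4717 0.0816 0.011 ]
top jar_yellow_center 0.62 [266.3, 163.3, 16.6, 25.9] 12 [279.5 173.2] [ 0.6233 -0.082   0.089 ]
top pad_blue 0.75 [259.8, 220.6, 24.1, 28.2] 588 [272.5 234.5] [ 0.458  -0.0773  0.011 ]
top pad_blue 0.54 [185.7, 151.5, 17.6, 22.3] 340 [191.8 162.1] [0.659  0.1804 0.011 ]
top jar_blue_center 0.63 [239.8, 159.4, 13.5, 21.2] 158 [245.7 168.3] [0.6305 0.0145 0.089 ]
top pad_green 0.72 [287.9, 223.1, 28.7, 27.8] 559 [299.7 238.6] [ 0.452  -0.1571  0.011 ]
top jar_green_center few [181.6, 151.4, 17.7, 24.7] 0.87
top jar_green_center few [382.1, 182.5, 34.6, 92.6] 0.44
scene pad_red 0.61 [267.3, 178.6, 27.3, 21.4] 351 [282.6 189.5] [ 0.4598 -0.0006  0.011 ]
scene jar_red_center 0.95 [310.4, 220.2, 21.9, 34.0] 298 [325.  230.8] [0.5112 0.2033 0.089 ]
scene jar_red_center 0.66 [245.8, 220.1, 24.8, 34.1] 297 [255.9 228.1] [0.6367 0.0905 0.089 ]
scene pad_yellow 0.97 [283.6, 198.5, 27.9, 22.7] 378 [299.7 208.5] [0.4681 0.0795 0.011 ]
scene jar_yellow_center 0.69 [214.2, 179.4, 19.0, 29.8] 246 [221.3 186.6] [ 0.6247 -0.0673  0.089 ]
scene pad_blue 0.77 [255.8, 164.2, 20.5, 19.5] 314 [266.1 172.4] [ 0.4544 -0.0801  0.011 ]
scene jar_blue_center 0.95 [228.3, 198.0, 23.3, 33.9] 261 [238.6 207.1] [0.6304 0.0141 0.089 ]
scene pad_green 0.65 [236.4, 147.1, 29.0, 18.1] 313 [250.6 155.5] [ 0.4466 -0.1629  0.011 ]
scene pad_green 0.65 [376.2, 267.9, 40.2, 47.3] 1511 [397.6 288.9] [0.4488 0.4071 0.011 ]
scene jar_green_center 0.72 [264.9, 242.2, 21.9, 35.6] 305 [275.2 253.6] [0.6469 0.1734 0.089 ]
```

```bash
cat >> h.py <<'E'
def plan(pos,yaw,n,pos0=None,q0=None):
    """tool-axis rows from measured (or given) pose to pos with tool y at yaw(deg), tool down"""
    o=bot.get_obs()
    p=np.array(o["eef_pos"] if pos0 is None else pos0); r=R.from_quat(o["tool_rot"]) if q0 is None else q0
    t=np.radians(yaw); y=np.array([np.cos(t),np.sin(t),0]); z=np.array([0,0,-1]); 
    rt=R.from_matrix(np.c_[np.cross(y,z),y,z]); w=(r.inv()*rt).as_rotvec()/n; d=(np.array(pos)-p)/n
    for i in range(n):
        ri=r*R.from_rotvec(w*i)
        print(np.round(ri.inv().apply(d)*1000,1).tolist(),np.round(np.degrees(w),2).tolist())
E
python3 - <<'E'
from h import *
o=bot.get_obs(); c=bot.calibration("wrist"); r=R.from_quat(o["tool_rot"])
print(r.inv().apply(c["position"]-o["eef_pos"]), (r.inv()*R.from_quat(c["orientation"])).as_matrix().round(3), c["K"])
plan([.53,.0,.28],-5,18)
E
```

```text
[ 0.07701963 -0.00136041 -0.13566723] [[ 0.001 -0.954 -0.3  ]
 [ 1.     0.001  0.002]
 [-0.002 -0.3    0.954]] [[306.31621256   0.         258.12116741]
 [  0.         306.31621256 195.01832795]
 [  0.           0.           1.        ]]
[-28.2, -19.3, -2.3] [0.0, -0.0, 4.35]
[-29.6, -17.1, -2.3] [0.0, -0.0, 4.35]
[-30.8, -14.8, -2.3] [0.0, -0.0, 4.35]
[-31.8, -12.4, -2.3] [0.0, -0.0, 4.35]
[-32.7, -10.0, -2.3] [0.0, -0.0, 4.35]
[-33.3, -7.5, -2.3] [0.0, -0.0, 4.35]
[-33.8, -4.9, -2.3] [0.0, -0.0, 4.35]
[-34.1, -2.4, -2.3] [0.0, -0.0, 4.35]
[-34.2, 0.2, -2.3] [0.0, -0.0, 4.35]
[-34.0, 2.8, -2.3] [0.0, -0.0, 4.35]
[-33.7, 5.4, -2.3] [0.0, -0.0, 4.35]
[-33.2, 7.9, -2.3] [0.0, -0.0, 4.35]
[-32.5, 10.4, -2.3] [0.0, -0.0, 4.35]
[-31.6, 12.9, -2.3] [0.0, -0.0, 4.35]
[-30.6, 15.2, -2.3] [0.0, -0.0, 4.35]
[-29.3, 17.5, -2.3] [0.0, -0.0, 4.35]
[-27.9, 19.7, -2.3] [0.0, -0.0, 4.35]
[-26.3, 21.7, -2.3] [0.0, -0.0, 4.35]
```

Emit:
move_arm(
  deltas=[
    [1,-28,-19,-2.3,0,0,4.35],
    [1,-30,-17,-2.3,0,0,4.35],
    [1,-31,-15,-2.3,0,0,4.35],
    [1,-32,-12,-2.3,0,0,4.35],
    [1,-33,-10,-2.3,0,0,4.35],
    [1,-33,-8,-2.3,0,0,4.35],
    [1,-34,-5,-2.3,0,0,4.35],
    [1,-34,-2,-2.3,0,0,4.35],
    [1,-34,0,-2.3,0,0,4.35],
    [1,-34,3,-2.3,0,0,4.35],
  ],
)

```text
clock: 1.83
eef_pos: [0.3599, 0.2113, 0.2627]
tool_rot: [0.504, 0.864, 0.0, 0.0]
ft_force: [0.1, -0.4, 0.1]
grip_width: 0.0852
grasp_force: 0.0
```

Emit:
move_arm(
  deltas=[
    [1,-34,5,-2.3,0,0,4.35],
    [1,-33,8,-2.3,0,0,4.35],
    [1,-32,10,-2.3,0,0,4.35],
    [1,-32,13,-2.3,0,0,4.35],
    [1,-31,15,-2.3,0,0,4.35],
    [1,-29,17,-2.3,0,0,4.35],
    [1,-28,20,-2.3,0,0,4.35],
    [1,-26,22,-2.3,0,0,4.35],
    [1,0,0,0,0,0,0],
    [1,0,0,0,0,0,0],
  ],
)

```text
clock: 2.67
eef_pos: [0.5304, -0.0018, 0.2801]
tool_rot: [0.739, 0.674, -0.0, -0.0]
ft_force: [0.4, 1.0, 0.1]
grip_width: 0.0855
grasp_force: 0.0
```

Run:
```python
from h import *
o=bot.get_obs(); print(o["eef_pos"],R.from_quat(o["tool_rot"]).as_matrix().round(3).tolist())
im=bot.camera("wrist"); cv2.imwrite("pics/w1.png",im)
cam="wrist"
for col in HUE:
    for q,z in((f"pad_{col}",.011),(f"jar_{col}_center",.098)):
        for r in bot.outline_of(q,cam)[:2]:
            m=r["pixels"]; ys,xs=np.nonzero(m if q[0]=="p" else colmask(im,col,m))
            if len(xs)<5: print(q,"few",r["rect"]);continue
            c=(xs.mean(),ys.mean())
            print(q,round(r["conf"],2),r["rect"],len(xs),np.round(c,1),np.round(ray(cam,c,z),4))
```

```text
[ 0.53037524 -0.00178259  0.2800853 ] [[0.091, 0.996, -0.001], [0.996, -0.091, 0.0], [0.0, -0.001, -1.0]]
pad_red 0.6 [183.5, 137.2, 53.7, 51.6] 2637 [210.1 159.9] [0.4644 0.0036 0.011 ]
jar_red_center few [204.6, 1.4, 39.8, 11.9]
jar_red_center 0.81 [318.2, 45.7, 64.4, 55.1] 2003 [359.2  71.7] [0.6347 0.0926 0.098 ]
pad_yellow 0.6 [180.8, 69.1, 57.0, 60.8] 3381 [206.7  97.1] [0.4707 0.084  0.011 ]
jar_yellow_center 0.92 [312.6, 183.9, 56.2, 61.6] 1437 [347.3 221.7] [ 0.6235 -0.0631  0.098 ]
pad_blue 0.95 [186.4, 198.5, 56.5, 40.7] 2141 [213.5 217.4] [ 0.4585 -0.0782  0.011 ]
jar_blue_center 0.61 [313.3, 123.4, 59.5, 48.4] 1561 [351.4 149.7] [0.628  0.0175 0.098 ]
pad_green 0.75 [193.2, 248.1, 49.4, 40.2] 1733 [216.4 268.4] [ 0.4526 -0.1602  0.011 ]
pad_green 0.61 [311.9, 185.2, 59.2, 59.7] 2250 [340.8 213. ] [ 0.639  -0.0872  0.011 ]
jar_green_center 0.93 [325.3, 1.6, 54.2, 23.6] 8 [3.68e+02 1.00e-01] [0.6427 0.1529 0.098 ]
```

View pics/w1.png

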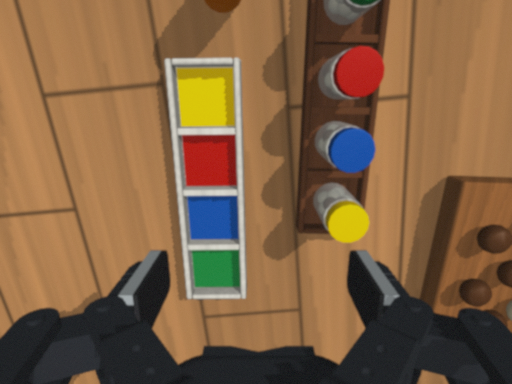

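The wrist view shows lids red (359,72), blue (351,150), yellow (347,222), and tray pads yellow (207,97), red (210,160), blue (213,217), green (216,268). This agrees with the top and scene views to a few mm. I'll take the yellow jar first.

Emit:
move_arm(
  deltas=[
    [1,-13.5,24.5,32.5,0,0,0],
    [1,-13.5,24.5,32.5,0,0,0],
    [1,-13.5,24.5,32.5,0,0,0],
    [1,-13.5,24.5,32.5,0,0,0],
    [1,0,0,0,0,0,0],
    [1,0,0,24,0,0,0],
    [1,0,0,24,0,0,0],
    [1,0,0,24,0,0,0],
    [1,0,0,24,0,0,0],
    [1,0,0,0,0,0,0],
  ],
)

```text
clock: 3.95
eef_pos: [0.6159, -0.0601, 0.0537]
tool_rot: [0.737, 0.675, -0.003, -0.004]
ft_force: [-1.4, -0.3, -0.4]
grip_width: 0.0851
grasp_force: 0.0
```

Run:
```python
from h import *
im=bot.camera("wrist"); cv2.imwrite("pics/w2.png",im)
```

```text
(no output)
```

View pics/w2.png

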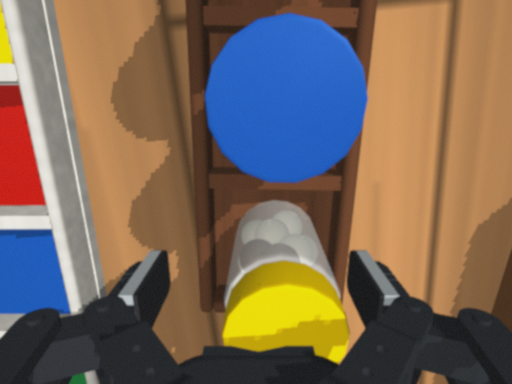

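The yellow lid (286,315) sits between the pads but about 7 mm to the right of the middle. I'll shift and close.

Emit:
move_arm(
  deltas=[
    [1,-4,7,1,0,0,0],
    [1,0,0,0,0,0,0],
    [0,0,0,0,0,0,0],
    [0,0,0,0,0,0,0],
    [0,0,0,0,0,0,0],
    [0,0,0,0,0,0,0],
    [0,0,0,0,0,0,0],
    [0,0,0,0,0,0,0],
  ],
)

```text
clock: 4.67
eef_pos: [0.6271, -0.0657, 0.0589]
tool_rot: [0.738, 0.675, 0.001, 0.001]
ft_force: [-2.1, 0.2, 5.8]
grip_width: 0.0487
grasp_force: 62.2
```

Run:
```python
from h import *
o=bot.get_obs(); print(o["eef_pos"],R.from_quat(o["tool_rot"]).as_matrix().round(4).tolist(),o["grip_width"],o["grasp_force"])
im=bot.camera("wrist")
r=bot.outline_of("jar_blue_center","wrist")[0]
ys,xs=np.nonzero(colmask(im,"blue",r["pixels"])); print(xs.mean(),ys.mean(),ray("wrist",(xs.mean(),ys.mean()),.098))
p=o["eef_pos"]; print("lift"); plan([p[0],p[1],.17],-5,5)
```

```text
[ 0.62709597 -0.06569619  0.05889811] [[0.0885, 0.9961, 0.002], [0.9961, -0.0885, -0.0003], [-0.0001, 0.002, -1.0]] 0.04865143048186721 62.21387028694153
246.6793639611533 82.21496502792733 [0.63015728 0.01458966 0.098     ]
lift
[-0.0, 0.0, -22.2] [0.02, 0.0, -0.01]
[-0.0, 0.0, -22.2] [0.02, 0.0, -0.01]
[-0.0, 0.0, -22.2] [0.02, 0.0, -0.01]
[-0.0, 0.0, -22.2] [0.02, 0.0, -0.01]
[-0.0, 0.0, -22.2] [0.02, 0.0, -0.01]
```

Emit:
move_arm(
  deltas=[
    [0,0,0,-8,0,0,0],
    [0,0,0,-18,0,0,0],
    [0,0,0,-25,0,0,0],
    [0,0,0,-25,0,0,0],
    [0,0,0,-25,0,0,0],
    [0,0,0,-14,0,0,0],
    [0,0,0,0,0,0,0],
  ],
)

```text
clock: 5.35
eef_pos: [0.6287, -0.0658, 0.1769]
tool_rot: [0.738, 0.675, 0.003, 0.003]
ft_force: [0.4, -0.3, -1.8]
grip_width: 0.0485
grasp_force: 62.2
```

Run:
```python
from h import *
o=bot.get_obs(); print(o["eef_pos"],o["grip_width"],o["grasp_force"],o["ft_force"])
plan([.470,.081,.172],-5,8)
```

```text
[ 0.6286821  -0.06580841  0.17687374] 0.04853430183770165 62.17865467071533 [ 0.38739119 -0.29967616 -1.80244619]
[16.5, -21.4, 0.4] [0.05, 0.0, -0.01]
[16.5, -21.4, 0.5] [0.05, 0.0, -0.01]
[16.5, -21.4, 0.5] [0.05, 0.0, -0.01]
[16.5, -21.4, 0.5] [0.05, 0.0, -0.01]
[16.5, -21.4, 0.5] [0.05, 0.0, -0.01]
[16.5, -21.4, 0.5] [0.05, 0.0, -0.01]
[16.5, -21.4, 0.6] [0.05, 0.0, -0.01]
[16.5, -21.4, 0.6] [0.05, 0.0, -0.01]
```

Emit:
move_arm(
  deltas=[
    [0,9,-12,0,0,0,0],
    [0,17,-22,0,0,0,0],
    [0,18,-23,1,0.2,0,0],
    [0,18,-23,1,0.2,0,0],
    [0,18,-23,1,0,0,0],
    [0,18,-23,1,0,0,0],
    [0,17,-22,0,0,0,0],
    [0,12,-15,0,0,0,0],
    [0,5,-8,0,0,0,0],
    [0,0,0,0,0,0,0],
  ],
)

```text
clock: 6.18
eef_pos: [0.4657, 0.0818, 0.1682]
tool_rot: [0.737, 0.676, -0.003, -0.003]
ft_force: [-0.7, -0.2, -1.6]
grip_width: 0.0485
grasp_force: 62.4
```

Run:
```python
from h import *
o=bot.get_obs(); print(o["eef_pos"],R.from_quat(o["tool_rot"]).as_matrix().round(4).tolist())
plan([.470,.081,.0640],-5,1)
im=bot.camera("wrist"); cv2.imwrite("pics/w3.png",im)
```

```text
[0.46569776 0.08177416 0.16823138] [[0.0861, 0.9962, -0.0096], [0.9963, -0.0861, 0.0003], [-0.0006, -0.0096, -1.0]]
[-0.3, 5.4, 104.2] [-0.55, 0.03, 0.06]
```

View pics/w3.png

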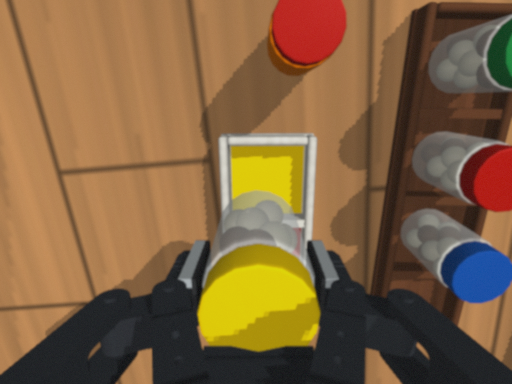

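The yellow jar hangs over the yellow compartment, whose side walls are at columns 222 and 312 and end wall at row 135. I'll check the tray end against the fit before lowering.

Run:
```python
from h import *
for p in((220,136),(315,136),(267,136)): print(ray("wrist",p,.03))
# expected end corners from fit
c=np.array([.4605,-.0385]);u=np.array([.079,.9969]);v=np.array([.9969,-.079])
for s in(-1,1,0): print(c+.164*u+s*.044*v)
for q,z in(("jar_red_center",.098),("jar_blue_center",.098)):
    for r in bot.outline_of(q,"wrist")[:2]:
        im=bot.camera("wrist"); ys,xs=np.nonzero(colmask(im,q.split("_")[1],r["pixels"])); print(q,len(xs),xs.mean(),ray("wrist",(xs.mean(),ys.mean()),z))
```

```text
[0.4360252 0.1282687 0.03     ]
[0.51973892 0.12110822 0.03      ]
[0.47748416 0.12471914 0.03      ]
[0.4295924 0.1284676]
[0.5173196 0.1215156]
[0.473456  0.1249916]
jar_red_center 3107 486.8406823302221 [0.62748785 0.09125629 0.098     ]
jar_red_center 3820 303.1112565445026 [0.50533026 0.19378151 0.098     ]
jar_blue_center 3178 471.45405915670233 [0.62549798 0.01816856 0.098     ]
```

Emit:
move_arm(
  deltas=[
    [0,-1,6,8,-0.3,0,0],
    [0,0,0,18,-0.3,0,0],
    [0,0,0,22,0,0,0],
    [0,0,0,22,0,0,0],
    [0,0,0,16,0,0,0],
    [0,0,0,8,0,0,0],
    [0,0,0,4,0,0,0],
    [0,0,0,0,0,0,0],
    [0,0,0,0,0,0,0],
  ],
)

```text
clock: 7.23
eef_pos: [0.4747, 0.0794, 0.0715]
tool_rot: [0.738, 0.675, 0.002, 0.002]
ft_force: [0.1, 0.0, -1.7]
grip_width: 0.0482
grasp_force: 62.4
```

Emit:
move_arm(
  deltas=[
    [0,0,-2,2.5,0,0,0],
    [0,0,0,2.5,0,0,0],
    [0,0,0,2,0,0,0],
    [0,0,0,1.5,0,0,0],
    [0,0,0,0,0,0,0],
    [0,0,0,0,0,0,0],
  ],
)

```text
clock: 7.73
eef_pos: [0.4719, 0.0797, 0.0626]
tool_rot: [0.738, 0.675, 0.001, 0.001]
ft_force: [-0.3, -0.0, -2.2]
grip_width: 0.0484
grasp_force: 62.4
```

Emit:
move_arm(
  deltas=[
    [0,0,0,1,0,0,0],
    [0,0,0,1,0,0,0],
    [0,0,0,0,0,0,0],
    [0,0,0,0,0,0,0],
  ],
)

```text
clock: 8.07
eef_pos: [0.4722, 0.0797, 0.0618]
tool_rot: [0.738, 0.675, 0.002, 0.002]
ft_force: [-2.1, -0.1, 8.5]
grip_width: 0.0488
grasp_force: 63.3
```

Emit:
move_arm(
  deltas=[
    [0.3,0,0,0,0,0,0],
    [0.6,0,0,0,0,0,0],
    [1,0,0,0,0,0,0],
    [1,0,0,0,0,0,0],
    [1,0,0,0,0,0,0],
    [1,0,0,0,0,0,0],
  ],
)

```text
clock: 8.57
eef_pos: [0.472, 0.0796, 0.0604]
tool_rot: [0.738, 0.675, 0.001, 0.001]
ft_force: [-0.2, -0.1, 0.0]
grip_width: 0.0853
grasp_force: 0.0
```

Emit:
move_arm(
  deltas=[
    [1,0,0,-10,0,0,0],
    [1,0,0,-25,0,0,0],
    [1,0,0,-35,0,0,0],
    [1,0,0,-25,0,0,0],
    [1,0,0,-10,0,0,0],
    [1,0,0,0,0,0,0],
  ],
)

```text
clock: 9.07
eef_pos: [0.4738, 0.08, 0.1686]
tool_rot: [0.738, 0.675, 0.004, 0.003]
ft_force: [0.2, 0.6, 0.2]
grip_width: 0.0855
grasp_force: 0.0
```

Run:
```python
from h import *
o=bot.get_obs(); print(o["eef_pos"],o["grip_width"])
for cam in("top","scene"):
    im=bot.camera(cam)
    for r in bot.outline_of("jar_yellow_center",cam)[:1]:
        ys,xs=np.nonzero(colmask(im,"yellow",r["pixels"])); print(cam,r["conf"],len(xs),ray(cam,(xs.mean(),ys.mean()),.092) if len(xs) else r["rect"])
plan([.629,.016,.165],-5,6)
```

```text
[0.47382509 0.08004747 0.16864565] 0.08547630265025431
top 0.33 0 [82.0, 203.9, 42.2, 28.6]
scene 0.74 249 [0.47177211 0.07770252 0.092     ]
[-8.2, 27.2, -0.1] [0.01, 0.01, -0.01]
[-8.2, 27.2, -0.1] [0.01, 0.01, -0.01]
[-8.2, 27.2, -0.1] [0.01, 0.01, -0.01]
[-8.2, 27.2, -0.1] [0.01, 0.01, -0.01]
[-8.2, 27.2, -0.1] [0.01, 0.01, -0.01]
[-8.2, 27.2, -0.2] [0.01, 0.01, -0.01]
```

Emit:
move_arm(
  deltas=[
    [1,-8,25,0,0,0,0],
    [1,-9,30,0,0,0,0],
    [1,-9,30,0,0,0,0],
    [1,-9,30,0,0,0,0],
    [1,-8,28,0,0,0,0],
    [1,-6,20,0,0,0,0],
    [1,0,0,0,0,0,0],
    [1,0,0,0,0,0,0],
  ],
)

```text
clock: 9.93
eef_pos: [0.6291, 0.0159, 0.1633]
tool_rot: [0.738, 0.675, -0.0, -0.0]
ft_force: [-0.2, 0.1, -0.6]
grip_width: 0.0856
grasp_force: 0.0
```

Run:
```python
from h import *
o=bot.get_obs(); print(o["eef_pos"])
im=bot.camera("wrist")
for col in("blue","red","green"):
  for r in bot.outline_of(f"jar_{col}_center","wrist")[:2]:
    m=colmask(im,col,r["pixels"]); ys,xs=np.nonzero(m)
    if len(xs)>5: print(col,r["conf"],len(xs),ys.min(),ys.max(),ray("wrist",(xs.mean(),ys.mean()),.096))
plan([.629,.016,.055],-5,1)
```

```text
[0.62910869 0.01587449 0.16329379]
blue 0.74 3297 180 244 [0.62936101 0.0150632  0.096     ]
red 0.86 4432 63 139 [0.63641099 0.09080805 0.096     ]
[-0.8, 0.5, 110.6] [0.1, 0.01, -0.04]
```

Emit:
move_arm(
  deltas=[
    [1,-1,0,10,0,0,0],
    [1,0,0,25,0,0,0],
    [1,0,0,30,0,0,0],
    [1,0,0,25,0,0,0],
    [1,0,0,13,0,0,0],
    [1,0,0,5,0,0,0],
    [1,0,0,0,0,0,0],
    [0,0,0,0,0,0,0],
    [0,0,0,0,0,0,0],
    [0,0,0,0,0,0,0],
  ],
)

```text
clock: 10.97
eef_pos: [0.6311, 0.0155, 0.0599]
tool_rot: [0.738, 0.675, 0.002, 0.002]
ft_force: [-0.0, -0.4, 0.4]
grip_width: 0.0516
grasp_force: 0.0
```

Emit:
move_arm(
  deltas=[
    [0,0,0,0,0,0,0],
    [0,0,0,0,0,0,0],
  ],
)

```text
clock: 11.13
eef_pos: [0.6312, 0.0155, 0.0602]
tool_rot: [0.738, 0.675, 0.003, 0.002]
ft_force: [-0.9, 0.9, 5.7]
grip_width: 0.0482
grasp_force: 62.8
```

Emit:
move_arm(
  deltas=[
    [0,0,0,-8,0,0,0],
    [0,0,0,-18,0,0,0],
    [0,0,0,-25,0,0,0],
    [0,0,0,-25,0,0,0],
    [0,0,0,-25,0,0,0],
    [0,0,0,-14,0,0,0],
    [0,0,0,0,0,0,0],
  ],
)

```text
clock: 11.72
eef_pos: [0.6317, 0.0155, 0.1777]
tool_rot: [0.738, 0.675, 0.004, 0.004]
ft_force: [1.6, -0.2, -1.3]
grip_width: 0.0481
grasp_force: 62.2
```

Run:
```python
from h import *
o=bot.get_obs(); print(o["eef_pos"],o["grip_width"],o["ft_force"])
plan([.459,-.078,.172],-5,1)
```

```text
[0.63167892 0.0154671  0.17774804] 0.04812189589044525 [ 1.58740258 -0.15838082 -1.28966575]
[-108.4, -163.8, 3.8] [0.63, -0.05, -0.08]
```

Emit:
move_arm(
  deltas=[
    [0,-8,-10,0,0,0,0],
    [0,-14,-20,0,0.3,0,0],
    [0,-15,-24,0,0,0,0],
    [0,-15,-24,0,0,0,0],
    [0,-15,-24,0,0,0,0],
    [0,-15,-24,0,0,0,0],
    [0,-13,-20,0,0,0,0],
    [0,-9,-12,0,0,0,0],
    [0,-4,-6,0,0,0,0],
    [0,0,0,0,0,0,0],
  ],
)

```text
clock: 12.55
eef_pos: [0.4547, -0.0781, 0.1725]
tool_rot: [0.738, 0.675, -0.001, -0.001]
ft_force: [0.3, 0.1, -2.0]
grip_width: 0.0484
grasp_force: 62.4
```

Run:
```python
from h import *
o=bot.get_obs(); print(o["eef_pos"],o["grip_width"],o["ft_force"])
plan([.459,-.078,.0632],-5,1)
```

```text
[ 0.45472665 -0.0780648   0.17248613] 0.04842044301784309 [ 0.33026065  0.06853216 -2.04682142]
[0.4, 4.7, 109.3] [-0.23, -0.01, -0.17]
```

Emit:
move_arm(
  deltas=[
    [0,0,4,8,-0.2,0,0],
    [0,0,0,18,0,0,0],
    [0,0,0,22,0,0,0],
    [0,0,0,22,0,0,0],
    [0,0,0,16,0,0,0],
    [0,0,0,9,0,0,0],
    [0,0,0,5,0,0,0],
    [0,0,0,1,0,0,0],
    [0,0,0,0,0,0,0],
  ],
)

```text
clock: 13.3
eef_pos: [0.4615, -0.0778, 0.0723]
tool_rot: [0.738, 0.675, 0.001, 0.001]
ft_force: [0.5, -0.3, -1.0]
grip_width: 0.0483
grasp_force: 62.4
```

Emit:
move_arm(
  deltas=[
    [0,0,-2,2.5,0,0,0],
    [0,0,0,2.5,0,0,0],
    [0,0,0,2,0,0,0],
    [0,0,0,1.5,0,0,0],
    [0,0,0,1,0,0,0],
    [0,0,0,0,0,0,0],
    [0,0,0,0,0,0,0],
  ],
)

```text
clock: 13.88
eef_pos: [0.4589, -0.0779, 0.0632]
tool_rot: [0.738, 0.675, 0.001, 0.001]
ft_force: [-1.9, -0.5, 2.1]
grip_width: 0.0479
grasp_force: 62.8
```

Emit:
move_arm(
  deltas=[
    [0,0,0,0.6,0,0,0],
    [0.3,0,0,0,0,0,0],
    [0.6,0,0,0,0,0,0],
    [1,0,0,0,0,0,0],
    [1,0,0,0,0,0,0],
    [1,0,0,0,0,0,0],
    [1,0,0,0,0,0,0],
  ],
)

```text
clock: 14.47
eef_pos: [0.4588, -0.0778, 0.062]
tool_rot: [0.738, 0.675, 0.001, 0.001]
ft_force: [0.8, -1.0, 0.1]
grip_width: 0.0852
grasp_force: 0.0
```

Emit:
move_arm(
  deltas=[
    [1,0,0,-10,0,0,0],
    [1,0,0,-25,0,0,0],
    [1,0,0,-35,0,0,0],
    [1,0,0,-25,0,0,0],
    [1,0,0,-10,0,0,0],
    [1,0,0,0,0,0,0],
  ],
)

```text
clock: 14.97
eef_pos: [0.4608, -0.0782, 0.1702]
tool_rot: [0.738, 0.675, 0.003, 0.003]
ft_force: [-0.2, 0.3, -0.6]
grip_width: 0.0854
grasp_force: 0.0
```

Run:
```python
from h import *
o=bot.get_obs(); print(o["eef_pos"],o["grip_width"])
im=bot.camera("scene")
r=bot.outline_of("jar_blue_center","scene")[0]
ys,xs=np.nonzero(colmask(im,"blue",r["pixels"])); print(r["conf"],len(xs),ray("scene",(xs.mean(),ys.mean()),.092))
plan([.636,.0915,.165],-5,1)
```

```text
[ 0.46081337 -0.07816774  0.17016189] 0.08536170833602379
0.67 202 [ 0.46026216 -0.07531641  0.092     ]
[184.3, 161.8, 2.2] [0.12, 0.0, -0.08]
```

Emit:
move_arm(
  deltas=[
    [1,16,14,0,0,0,0],
    [1,26,23,0,0,0,0],
    [1,28,25,0,0,0,0],
    [1,28,25,0,0,0,0],
    [1,28,25,0,0,0,0],
    [1,26,23,0,0,0,0],
    [1,20,17,0,0,0,0],
    [1,12,10,0,0,0,0],
    [1,0,0,0,0,0,0],
    [1,0,0,0,0,0,0],
  ],
)

```text
clock: 15.9
eef_pos: [0.6351, 0.0915, 0.1645]
tool_rot: [0.737, 0.676, -0.001, -0.001]
ft_force: [0.4, 0.3, -0.1]
grip_width: 0.0854
grasp_force: 0.0
```

Run:
```python
from h import *
o=bot.get_obs(); print(o["eef_pos"])
im=bot.camera("wrist")
for col in("red","green"):
  for r in bot.outline_of(f"jar_{col}_center","wrist")[:2]:
    m=colmask(im,col,r["pixels"]); ys,xs=np.nonzero(m)
    if len(xs)>5: print(col,r["conf"],len(xs),ys.min(),ys.max(),ray("wrist",(xs.mean(),ys.mean()),.096))
plan([.636,.0915,.055],-5,1)
```

```text
[0.63511256 0.09153113 0.16448271]
red 0.77 3398 179 244 [0.63717988 0.08857253 0.096     ]
red 0.66 5218 25 103 [0.5124285  0.19760199 0.096     ]
green 0.68 4433 49 126 [0.64649179 0.17183659 0.096     ]
[1.6, 1.0, 111.4] [-0.04, 0.05, -0.13]
```

Emit:
move_arm(
  deltas=[
    [1,-1,1,10,0,0,0],
    [1,0,0,25,0,0,0],
    [1,0,0,30,0,0,0],
    [1,0,0,25,0,0,0],
    [1,0,0,13,0,0,0],
    [1,0,0,6,0,0,0],
    [1,0,0,0,0,0,0],
    [0,0,0,0,0,0,0],
    [0,0,0,0,0,0,0],
    [0,0,0,0,0,0,0],
  ],
)

```text
clock: 16.88
eef_pos: [0.6385, 0.0901, 0.0602]
tool_rot: [0.738, 0.675, 0.002, 0.002]
ft_force: [-0.5, -0.2, 1.1]
grip_width: 0.0519
grasp_force: 0.4
```

Emit:
move_arm(
  deltas=[
    [0,0,0,0,0,0,0],
    [0,0,0,0,0,0,0],
    [0,0,0,0,0,0,0],
  ],
)

```text
clock: 17.13
eef_pos: [0.6386, 0.0902, 0.0606]
tool_rot: [0.738, 0.675, 0.002, 0.002]
ft_force: [-0.7, -0.6, 5.3]
grip_width: 0.0485
grasp_force: 62.9
```

Emit:
move_arm(
  deltas=[
    [0,0,0,-8,0,0,0],
    [0,0,0,-18,0,0,0],
    [0,0,0,-25,0,0,0],
    [0,0,0,-25,0,0,0],
    [0,0,0,-25,0,0,0],
    [0,0,0,-14,0,0,0],
    [0,0,0,0,0,0,0],
  ],
)

```text
clock: 17.72
eef_pos: [0.6393, 0.0904, 0.1781]
tool_rot: [0.738, 0.675, 0.004, 0.003]
ft_force: [0.9, 0.3, -1.0]
grip_width: 0.0484
grasp_force: 62.2
```

Run:
```python
from h import *
o=bot.get_obs(); print(o["eef_pos"],o["grip_width"],o["ft_force"])
plan([.4655,.0015,.175],-5,1)
```

```text
[0.639267   0.09042957 0.17808767] 0.048398958800983424 [ 0.87856384  0.25348691 -1.0435073 ]
[-103.9, -165.3, 1.4] [0.53, -0.1, -0.07]
```

Emit:
move_arm(
  deltas=[
    [0,-7,-10,0,0,0,0],
    [0,-13,-20,0,0.3,0,0],
    [0,-15,-24,0,0,0,0],
    [0,-15,-24,0,0,0,0],
    [0,-15,-24,0,0,0,0],
    [0,-14,-24,0,0,0,0],
    [0,-12,-20,0,0,0,0],
    [0,-9,-12,0,0,0,0],
    [0,-4,-6,0,0,0,0],
    [0,0,0,0,0,0,0],
  ],
)

```text
clock: 18.55
eef_pos: [0.4627, 0.0005, 0.1731]
tool_rot: [0.738, 0.675, -0.002, -0.002]
ft_force: [0.5, -0.5, -2.1]
grip_width: 0.0485
grasp_force: 62.5
```

Run:
```python
from h import *
o=bot.get_obs(); print(o["eef_pos"],o["grip_width"],o["ft_force"])
plan([.4655,.0015,.0636],-5,1)
```

```text
[4.62673818e-01 4.56924224e-04 1.73086674e-01] 0.0485387350697562 [ 0.48040869 -0.4707648  -2.07115323]
[1.3, 3.4, 109.5] [-0.33, 0.01, -0.14]
```

Emit:
move_arm(
  deltas=[
    [0,1,2,8,-0.2,0,0],
    [0,0,0,18,0,0,0],
    [0,0,0,22,0,0,0],
    [0,0,0,22,0,0,0],
    [0,0,0,16,0,0,0],
    [0,0,0,9,0,0,0],
    [0,0,0,5,0,0,0],
    [0,0,0,1,0,0,0],
    [0,0,0,0,0,0,0],
  ],
)

```text
clock: 19.3
eef_pos: [0.4673, 0.002, 0.0728]
tool_rot: [0.738, 0.675, 0.0, 0.0]
ft_force: [1.0, -0.7, -2.7]
grip_width: 0.0483
grasp_force: 62.5
```

Emit:
move_arm(
  deltas=[
    [0,0,-1,2.5,0,0,0],
    [0,0,0,2.5,0,0,0],
    [0,0,0,2,0,0,0],
    [0,0,0,1.5,0,0,0],
    [0,0,0,1,0,0,0],
    [0,0,0,0,0,0,0],
    [0,0,0,0,0,0,0],
  ],
)

```text
clock: 19.88
eef_pos: [0.4657, 0.0018, 0.0636]
tool_rot: [0.738, 0.675, 0.0, 0.0]
ft_force: [-0.7, -1.0, -0.1]
grip_width: 0.0483
grasp_force: 62.6
```

Emit:
move_arm(
  deltas=[
    [0,0,0,0.8,0,0,0],
    [0,0,0,0,0,0,0],
    [0.3,0,0,0,0,0,0],
    [0.6,0,0,0,0,0,0],
    [1,0,0,0,0,0,0],
    [1,0,0,0,0,0,0],
    [1,0,0,0,0,0,0],
    [1,0,0,0,0,0,0],
  ],
)

```text
clock: 20.55
eef_pos: [0.4656, 0.0019, 0.0624]
tool_rot: [0.738, 0.675, -0.0, -0.0]
ft_force: [0.7, -0.6, 0.4]
grip_width: 0.0854
grasp_force: 0.0
```

Emit:
move_arm(
  deltas=[
    [1,0,0,-10,0,0,0],
    [1,0,0,-25,0,0,0],
    [1,0,0,-35,0,0,0],
    [1,0,0,-25,0,0,0],
    [1,0,0,-10,0,0,0],
    [1,0,0,0,0,0,0],
  ],
)

```text
clock: 21.05
eef_pos: [0.4679, 0.0019, 0.1705]
tool_rot: [0.738, 0.675, 0.002, 0.002]
ft_force: [1.1, -0.3, 0.3]
grip_width: 0.0853
grasp_force: 0.0
```

Run:
```python
from h import *
o=bot.get_obs(); print(o["eef_pos"],o["grip_width"])
im=bot.camera("scene"); cv2.imwrite("pics/s4.png",im)
plan([.6455,.172,.165],-5,1)
```

```text
[0.46787898 0.00188871 0.17054661] 0.08526046782565554
[185.2, 163.1, 4.3] [0.19, -0.02, -0.08]
```

View pics/s4.png

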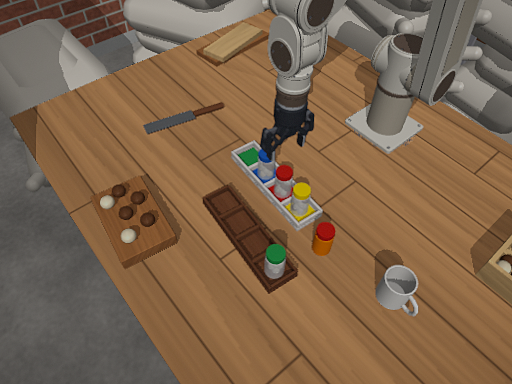

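The scene view shows three jars standing in the tray: blue (267,165), red (284,180) and yellow (301,197). Only the green jar (275,260) is left in the rack.

Emit:
move_arm(
  deltas=[
    [1,16,14,0,0,0,0],
    [1,26,23,0,0,0,0],
    [1,28,25,0,0,0,0],
    [1,28,25,0,0,0,0],
    [1,28,25,0,0,0,0],
    [1,26,23,0,0,0,0],
    [1,20,17,0,0,0,0],
    [1,12,10,0,0,0,0],
    [1,0,0,0,0,0,0],
    [1,0,0,0,0,0,0],
  ],
)

```text
clock: 21.93
eef_pos: [0.6422, 0.1711, 0.1645]
tool_rot: [0.737, 0.676, -0.002, -0.001]
ft_force: [-0.1, -0.1, -0.7]
grip_width: 0.0855
grasp_force: 0.0
```

Run:
```python
from h import *
o=bot.get_obs(); print(o["eef_pos"])
im=bot.camera("wrist")
for col in("green",):
  for r in bot.outline_of(f"jar_{col}_center","wrist")[:2]:
    m=colmask(im,col,r["pixels"]); ys,xs=np.nonzero(m)
    if len(xs)>5: print(col,r["conf"],len(xs),ys.min(),ys.max(),ray("wrist",(xs.mean(),ys.mean()),.096))
plan([.6455,.172,.055],-5,1)
```

```text
[0.64223499 0.17108368 0.16450692]
green 0.81 3259 174 238 [0.64603142 0.17202869 0.096     ]
[2.6, 3.7, 110.9] [-0.18, 0.08, -0.1]
```

Emit:
move_arm(
  deltas=[
    [1,1,3,10,0,0,0],
    [1,0,0,25,0,0,0],
    [1,0,0,30,0,0,0],
    [1,0,0,25,0,0,0],
    [1,0,0,13,0,0,0],
    [1,0,0,6,0,0,0],
    [1,0,0,0,0,0,0],
    [0,0,0,0,0,0,0],
    [0,0,0,0,0,0,0],
    [0,0,0,0,0,0,0],
  ],
)

```text
clock: 22.87
eef_pos: [0.6475, 0.1717, 0.0605]
tool_rot: [0.738, 0.675, 0.001, 0.001]
ft_force: [0.4, 0.6, 1.0]
grip_width: 0.0519
grasp_force: 0.3
```

Emit:
move_arm(
  deltas=[
    [0,0,0,0,0,0,0],
    [0,0,0,0,0,0,0],
    [0,0,0,0,0,0,0],
  ],
)

```text
clock: 23.12
eef_pos: [0.6473, 0.1719, 0.0607]
tool_rot: [0.738, 0.675, 0.001, 0.001]
ft_force: [-1.8, -0.6, 6.5]
grip_width: 0.0482
grasp_force: 62.5
```

Emit:
move_arm(
  deltas=[
    [0,0,0,-8,0,0,0],
    [0,0,0,-18,0,0,0],
    [0,0,0,-25,0,0,0],
    [0,0,0,-25,0,0,0],
    [0,0,0,-25,0,0,0],
    [0,0,0,-25,0,0,0],
    [0,0,0,-14,0,0,0],
    [0,0,0,0,0,0,0],
  ],
)

```text
clock: 23.78
eef_pos: [0.6482, 0.1721, 0.2031]
tool_rot: [0.738, 0.675, 0.003, 0.002]
ft_force: [1.1, 0.1, -1.8]
grip_width: 0.048
grasp_force: 62.6
```

Run:
```python
from h import *
o=bot.get_obs(); print(o["eef_pos"],o["grip_width"],o["ft_force"])
plan([.453,-.158,.19],-5,1)
```

```text
[0.6482094  0.17210418 0.20312394] 0.048032771378476495 [ 1.12894253  0.14328325 -1.84331518]
[-346.1, -165.4, 11.1] [0.4, -0.14, -0.07]
```

Emit:
move_arm(
  deltas=[
    [0,-12,-6,0,0,0,0],
    [0,-22,-11,0,0,0,0],
    [0,-30,-14,0,0,0,0],
    [0,-32,-15,0,0.3,0,0],
    [0,-32,-15,0,0,0,0],
    [0,-32,-15,0,0,0,0],
    [0,-32,-15,0,0,0,0],
    [0,-32,-15,0,0,0,0],
    [0,-32,-15,0,0,0,0],
    [0,-30,-14,0,0,0,0],
  ],
)

```text
clock: 24.62
eef_pos: [0.4842, -0.1026, 0.1974]
tool_rot: [0.738, 0.675, -0.003, -0.003]
ft_force: [0.0, -0.5, -3.7]
grip_width: 0.0483
grasp_force: 62.7
```

Emit:
move_arm(
  deltas=[
    [0,-26,-12,0,0,0,0],
    [0,-20,-9,0,0,0,0],
    [0,-10,-6,0,0,0,0],
    [0,-4,-3,0,0,0,0],
    [0,0,0,0,0,0,0],
    [0,0,0,0,0,0,0],
  ],
)

```text
clock: 25.12
eef_pos: [0.4515, -0.1578, 0.1987]
tool_rot: [0.738, 0.675, -0.002, -0.002]
ft_force: [-0.0, -0.4, -3.3]
grip_width: 0.0485
grasp_force: 62.7
```

Run:
```python
from h import *
o=bot.get_obs(); print(o["eef_pos"],o["grip_width"],o["ft_force"])
plan([.453,-.158,.0637],-5,1)
```

```text
[ 0.4514928  -0.15782528  0.1987191 ] 0.04851191417523484 [-0.00400622 -0.42068327 -3.28974698]
[-0.2, 2.3, 135.0] [-0.32, -0.05, -0.05]
```

Emit:
move_arm(
  deltas=[
    [0,0,1,8,-0.3,0,0],
    [0,0,0,18,0,0,0],
    [0,0,0,25,0,0,0],
    [0,0,0,25,0,0,0],
    [0,0,0,22,0,0,0],
    [0,0,0,15,0,0,0],
    [0,0,0,8,0,0,0],
    [0,0,0,4,0,0,0],
    [0,0,0,0,0,0,0],
    [0,0,0,0,0,0,0],
  ],
)

```text
clock: 25.95
eef_pos: [0.4533, -0.1584, 0.0748]
tool_rot: [0.737, 0.675, 0.0, 0.001]
ft_force: [-0.5, -0.6, -3.6]
grip_width: 0.0486
grasp_force: 62.7
```

Emit:
move_arm(
  deltas=[
    [0,0,0,2,0,0,0],
    [0,0,0,2,0,0,0],
    [0,0,0,2,0,0,0],
    [0,0,0,1,0,0,0],
    [0,0,0,0,0,0,0],
    [0,0,0,0,0,0,0],
  ],
)

```text
clock: 26.45
eef_pos: [0.4522, -0.1586, 0.0672]
tool_rot: [0.738, 0.675, -0.0, -0.0]
ft_force: [-0.2, -0.5, -3.6]
grip_width: 0.0485
grasp_force: 62.7
```

Emit:
move_arm(
  deltas=[
    [0,0,0,1.5,0,0,0],
    [0,0,0,1,0,0,0],
    [0,0,0,1,0,0,0],
    [0,0,0,0.5,0,0,0],
    [0,0,0,0,0,0,0],
    [0,0,0,0,0,0,0],
  ],
)

```text
clock: 26.95
eef_pos: [0.4523, -0.1586, 0.0637]
tool_rot: [0.738, 0.675, 0.0, 0.0]
ft_force: [-2.9, 0.2, 4.8]
grip_width: 0.048
grasp_force: 63.5
```

Emit:
move_arm(
  deltas=[
    [0.3,0,0,0,0,0,0],
    [0.6,0,0,0,0,0,0],
    [1,0,0,0,0,0,0],
    [1,0,0,0,0,0,0],
    [1,0,0,0,0,0,0],
    [1,0,0,0,0,0,0],
  ],
)

```text
clock: 27.45
eef_pos: [0.4525, -0.1586, 0.0631]
tool_rot: [0.738, 0.675, 0.0, 0.0]
ft_force: [-0.4, -0.3, -0.3]
grip_width: 0.0854
grasp_force: 0.0
```

Emit:
move_arm(
  deltas=[
    [1,0,0,-10,0,0,0],
    [1,0,0,-25,0,0,0],
    [1,0,0,-35,0,0,0],
    [1,0,0,-35,0,0,0],
    [1,0,0,-35,0,0,0],
    [1,0,-25,-20,0,0,0],
    [1,0,-35,0,0,0,0],
    [1,0,-20,0,0,0,0],
    [1,0,0,0,0,0,0],
    [1,0,0,0,0,0,0],
  ],
)

```text
clock: 28.28
eef_pos: [0.3722, -0.1515, 0.2236]
tool_rot: [0.738, 0.675, 0.0, 0.001]
ft_force: [-0.1, -0.8, 0.3]
grip_width: 0.0857
grasp_force: 0.0
```

Run:
```python
from h import *
im=bot.camera("wrist"); cv2.imwrite("pics/w5.png",im)
s=bot.camera("scene"); cv2.imwrite("pics/s5.png",cv2.resize(s[100:300,150:420],None,fx=2.5,fy=2.5))
for col in HUE:
  for r in bot.outline_of(f"jar_{col}_center","scene")[:2]:
    ys,xs=np.nonzero(colmask(s,col,r["pixels"]))
    if len(xs)>5: print(col,r["conf"],len(xs),ray("scene",(xs.mean(),ys.mean()),.092))
```

```text
red 0.79 265 [0.51437956 0.20520531 0.092     ]
red 0.57 230 [0.46449959 0.00240411 0.092     ]
yellow 0.7 234 [0.47254257 0.07809752 0.092     ]
blue 0.84 197 [ 0.45953497 -0.07710738  0.092     ]
```

View pics/s5.png

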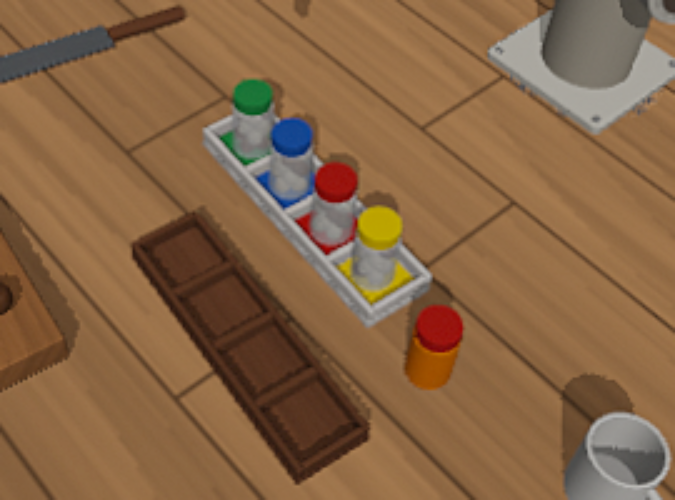

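The crop shows all four jars upright on their matching pads: green (253,120), blue (291,160), red (335,208) and yellow (379,250). The rack is empty and the arm is clear.

```bash
python3 -c "
from workcell import bot
print(bot.job_done())"
```

```text
the job is handed in; nothing more can be done
None
```

All four jars stand upright on the pads matching their lids, as seen in the last scene picture, the mug and cleaver were left alone, and the job was handed in at about 28 s; no verdict came back.

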